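# Clamp the glued teapot-lid grip

### The arm

A 6-joint arm with a two-finger parallel gripper is mounted at the origin on the work surface. World frame = base frame: x ahead of the robot, y to its left, z up, the work surface at z = 0. Lengths are in m, angles in degrees, forces in N, time in s.
With the tool pointing down it reaches from about 0.275 to 0.975 m from the base axis. Payload 8.4 kg.
Tool frame: the origin (TCP) lies where the fingers leave the gripper's body, on its centre line; the fingertips stand env.tip_extent ahead of it and the grasp point (between the pads) lies 69 mm ahead of it (env.tip_extent is the distance from the TCP to the fingertips, in m); z points along the fingers, y is the line along which they close (so a half turn about z gives the same grasp; the last joint's range is limited). The gripper opens to 92 mm and grips with 3 to 60 N. Pads are 20 mm wide; open, the fingers measure 128 mm over their backs; the gripper's body (75 mm by 189 mm) begins 69 mm behind the grasp point.
Start: joints at [-76.513, 20.225, 93.587, -0, 66.188, -0.138], TCP at [0.147, -0.607, 0.303] pointing down, gripper open.
Joint ranges: [-150.9, 150.9], [-52.94, 120.26], [3.33, 152.33], [-74.26, 254.26], [0, 154.13], [-172.89, 172.89]. Speed limits (degrees/s): [127.2, 127.2, 159.86, 180, 180, 180].

### API

Orientations are given as a 3x3 rotation matrix whose columns are the frame's x, y, z axes.
In Python, from cell import env gives the robot as it stands. The module is installed in compiled form; this text tells all that it offers. Calls block until the motion is done:
- env.movep(position, orientation): joint-space move of the TCP to a pose.
- env.move_l(position, vel=0.15, ori=None, force_limit=None): straight line of the TCP; ori=None keeps the orientation; vel is the mean speed in m/s. With force_limit (N) it stops when the force on the tool has changed by that much, and returns True; else False.
- env.set_joints(angles): joint-space move.
- env.move_gripper(opening, f_grip=None): finger opening in m; f_grip is the grip in N (None keeps the last); returns when the fingers have stopped.
- env.dwell(seconds).
- env.ik(position, orientation): joint angles nearest the present ones, or None.
- env.observe(): the state.
- env.capture(name): name is "scene" or "side" or "wrist"; returns the picture (400x640x3 uint8, red, green, blue); there is no depth.
- env.calibration(name): a dict with "mtx" (3x3 intrinsics, pixels), "pose" (4x4, takes a point from camera to world coordinates); the wrist camera has in their place "T_tool_cam" (4x4, takes a point from camera to tool coordinates, whose origin is the TCP and whose axes are the flange's). Camera axes: x right, y down, z forward; pixel columns grow to the right and rows downward; lengths in m; the calibration is good to about 2 mm. A picture is of the moment at which its call begins: read the wrist's pose just before it. calibration takes no time and is no camera call.
A pose or a line that the arm cannot do raises env.MotionError and nothing moves.
- env.close_job(): hands the job in; it is judged then, once.
The state is a dict: "clock": time; "q": joint angles; "joint_vel": joint speeds; "joint_torque": joint torques, N m; "position": TCP position; "tcp_rot": TCP orientation; "contact_force": force on the tool from outside, world axes, zero at the start; "ft_torque": the same for the moment, N m; "finger_gap": finger opening in m; "grasp_force": force on a finger pad.
Only numpy, scipy, OpenCV 4.12 (cv2) and the standard library are available. Lean on these libraries where they do the work, as an engineer would, in place of code of your own. Each camera call takes 0.05 s, during which the arm holds its last target. There are 200 camera calls.

### The job

Balance the freshly glued beech grip level on top of the white dome of the ratchet clamp, glue seam facing the jaws, and let go of it. Then, without pushing the jaw itself, pump the trigger's crossbar down and let it rise again and again until the sprung pad presses the grip against the fixed jaw. Finish while still holding the trigger down, with the pad pushed about half way back into the jaw and never all the way (that would crush the joint); leave the other things on the counter alone.

Things in the scene. Friction and masses are not known exactly. Their poses are not given: they have to be found in the camera images.
- clamp: Ratchet clamp fixed to the counter: wooden bed 370 x 90 x 12 mm carrying all its parts. Origin on the counter under the dome's centre; x is the closing direction, from the trigger end to the fixed jaw (bed from x = -280 to +90 mm), z up. Two dark steel side plates (x -215 to -115 mm, y +-30 mm, 167 mm high) hold the trigger.
- dome_top (a point): Highest point of the white ceramic dome (a half ball of 50 mm radius, at clamp x = 0), 62 mm above the counter. A block set on it rocks like on a ball and comes to rest slightly tilted if it is off-centre.
- anvil: Fixed steel jaw; same origin and axes as the clamp. Its flat face (32 mm wide, 65 to 91 mm above the counter) looks to -x at clamp x = +28 mm, i.e. 10 mm clear of the grip when that is centred on the dome. Top at 97 mm.
- jaw: Moving jaw: steel head 36 mm wide, top 94 mm above the counter, toothed bar behind; slides along clamp +x up to 75 mm. Its x in the clamp frame is its travel (starts at 0 to 15 mm). Friction (2 N) keeps it in place while the trigger rises, but lets a pad pressed in more than 2 to 3 mm push it back. Not to be pushed directly.
- pad (a joint): Sprung rubber pad on the jaw's front, 34 mm wide and 26 mm high: how far it is pushed back into the jaw, m. 0 = free (16 mm of bright plunger visible between pad and head), 0.016 = fully in; spring 700 N/m. About 0.008 is wanted.
- pad_face (a point): Centre of the pad's front face, 77 mm above the counter, facing clamp +x. With the jaw fully back and the pad free it is at clamp x = -63 mm, 45 mm from a centred grip.
- trigger: Pump trigger: lever hinged about clamp y at clamp x = -180 mm, 160 mm above the counter (origin at the hinge), reaching 85 mm to -x and up, a black crossbar at its end. Pressing the bar about 42 mm down is a full stroke; a spring (1.5 to 3 N at the bar) lifts it when let go. Pressing takes 2.5 to 4.5 N until the pad touches, about 5.5 to 8 N at the end.
- trigger_bar (a point): Centre of the crossbar (round, 16 mm thick, 66 mm long along clamp y). Released: 183 mm above the counter, top at 191 mm; fully pressed: 141 mm. Going down it pushes the jaw about 0.6 mm per mm once the pawl has caught a tooth (8 mm pitch, so the first part of a stroke may idle): 16 to 24 mm of jaw per full stroke, several needed.
- grip: The loose beech grip for a teapot lid: block 36 mm (x) x 54 mm (y) x 30 mm high, about 50 g, of two halves glued at the dark seam in its middle (seam runs along y; two small dark screw holes on top). Origin at the centre of its underside, z up. On the dome its x axis must lie along the clamp's x axis, either way round.
- canister: Bystander: white enamel canister with steel twist cap, 104 mm across, 174 mm high; origin under its centre.
- teapot: Bystander: ceramic teapot, about 136 mm across, 125 mm high; origin under its centre.
- sandwich_box: Bystander: plastic box with clips, 116 x 174 x 57 mm; origin under its centre.
- tongs: Bystander: steel tongs lying flat, 250 mm long along its y, 52 mm wide; origin under its middle.
- vase: Bystander: small green glass vase, 64 mm across, 115 mm high; origin under its centre.
- glue: Bystander: white glue bottle, 36 mm across, 110 mm high; origin under its centre.
- mug: Bystander: white mug, 80 mm across, 90 mm high; origin under its centre.
There are look-alikes about, which are no part of the job. Several things look just like the grip: the one meant starts nearest to the robot's base.

How it is judged (in metres and radians):
On the way, in this order (a step that is already met when the one before it is completed fails the run):
1. the grip rests balanced on the dome, let go, roughly level, seam facing the jaws (contact force between each of the fingers, the arm and grip below 0.05 N and horizontal distance between grip and dome_top below 0.016 m and height (world z) of grip above 0.055 m and angle between grip's own z axis and vertical below 0.25 rad and angle between the x axis of grip and the x axis of clamp, either way round below 0.25 rad and linear speed of grip below 0.03 m/s and contact force between grip and jaw below 0.05 N), for 0.4 s.
2. the pad presses the grip, driven by the trigger (contact force between jaw and grip above 0.3 N and contact force between the fingers and trigger above 0.5 N), for 0.1 s.
At the end, for the whole second after the job is handed in: Fingers press the trigger (over 1 N), the pad is 4.5 to 12.5 mm in, pad and fixed jaw each press the grip (over 2 N), and the grip, untouched by the robot, is still, over the dome (within 25 mm of its top), within 0.2 rad of level and of square to the jaws (value of joint pad between 0.0045 and 0.0125 m and contact force between each of jaw, anvil and grip above 2 N and contact force between the fingers and trigger above 1 N and contact force between each of the fingers, the arm and grip below 0.05 N and angle between grip's own z axis and vertical below 0.2 rad and angle between the x axis of grip and the x axis of clamp, either way round below 0.2 rad and height (world z) of grip above 0.055 m and linear speed of grip below 0.02 m/s and horizontal distance between grip and dome_top below 0.025 m); the arm keeps its last pose, push and grip.
It fails at once if the pad is pushed all the way in (over 14.5 mm): the joint is crushed (value of joint pad above 0.0145 m).
It fails at once if the robot pushes the moving jaw directly (contact force between any of the fingers, the arm and jaw above 1 N).
It fails at once if another thing on the counter is shifted by more than 25 mm (distance of any of canister, teapot, sandwich_box, tongs, vase, glue, mug from where it was at the start of the episode above 0.025 m).
It also fails if it takes over 72 s, if anything falls off the work surface, if the arm or the gripper's body presses on something with over 40 N, if the wrist force passes 120 N, or if a joint passes its speed limit or range.

## Working session

There is one attempt and no reset: what is moved stays moved. The work goes in short steps, each a Python script; the robot and the scene stay as the last script left them, time stands still between calls to the robot, and variables do not carry over. Pictures are saved under pics/ and viewed, at most 10 in all, crops included, and the job is handed in when it is done.

```bash
mkdir -p pics; python3 - <<'E'
from cell import env
import cv2,numpy as np
for n in("scene","side"):
    im=env.capture(n); cv2.imwrite(f"pics/{n}0.png",im[:,:,::-1]); c=env.calibration(n); print(n,np.round(c["mtx"],1).tolist(),np.round(c["pose"],4).tolist())
c=env.calibration("wrist");print(np.round(c["mtx"],1).tolist(),np.round(c["T_tool_cam"],4).tolist(),env.tip_extent)
o=env.observe();print(o["clock"],o["position"],o["tcp_rot"],o["contact_force"])
E
```

```text
scene [[373.8, 0.0, 321.5], [0.0, 373.8, 202.8], [0.0, 0.0, 1.0]] [[0.8326, 0.3674, -0.4144, 1.1393], [0.5537, -0.5363, 0.637, -0.9888], [0.0118, -0.7598, -0.65, 1.024], [0.0, 0.0, 0.0, 1.0]]
side [[420.3, 0.0, 314.8], [0.0, 420.3, 199.7], [0.0, 0.0, 1.0]] [[-0.967, -0.1895, 0.1704, 0.2645], [-0.2548, 0.7093, -0.6572, 0.9512], [0.0036, -0.6789, -0.7342, 1.3299], [0.0, 0.0, 0.0, 1.0]]
[[348.2, 0.0, 320.9], [0.0, 348.2, 196.2], [0.0, 0.0, 1.0]] [[-0.0002, -0.9606, -0.278, 0.0786], [1.0, -0.0002, -0.0001, 0.0002], [0.0, -0.278, 0.9606, -0.0802], [0.0, 0.0, 0.0, 1.0]] 0.0881
0.1 [ 0.14714924 -0.60709693  0.30204685] [[ 9.71869416e-01  2.35520197e-01 -2.74502169e-04]
 [ 2.35520357e-01 -9.71868704e-01  1.17651654e-03]
 [ 1.03133413e-05 -1.20807130e-03 -9.99999270e-01]] [-0.81814523 -0.23329906  0.75335251]
```

View pics/scene0.png

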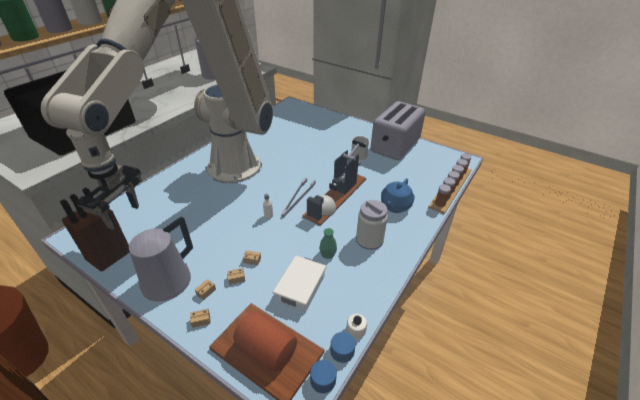

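View pics/side0.png

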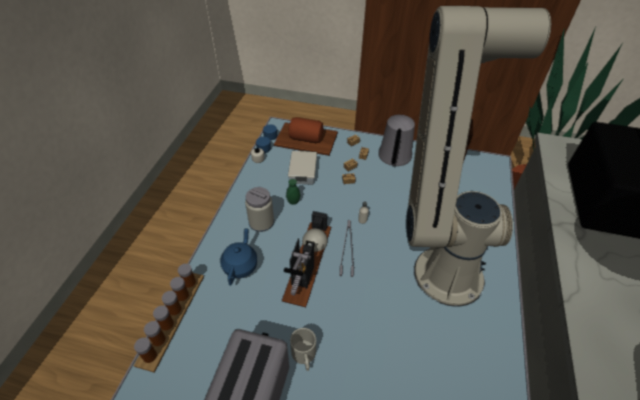

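Scene picture: four block look-alikes at (200,318), (205,289), (236,276) and (252,257). The clamp runs from about (312,212) at the fixed jaw to (360,180) at the trigger end, with the dome at about (327,203). Next I'll compute positions and zoom in on the clamp.

```bash
cat > h.py <<'E'
from cell import env
import cv2,numpy as np
def ray(n,uv,z,cal=None,T=None):
    c=env.calibration(n); P=T if T is not None else c["pose"]
    d=P[:3,:3]@np.linalg.inv(c["mtx"])@np.array([uv[0],uv[1],1.]); o=P[:3,3]
    return o+d*(z-o[2])/d[2]
def wristT(o):
    T=np.eye(4);T[:3,:3]=o["tcp_rot"];T[:3,3]=o["position"];return T@env.calibration("wrist")["T_tool_cam"]
def proj(n,X,T=None):
    c=env.calibration(n); P=T if T is not None else c["pose"]
    X=np.atleast_2d(X); p=(X-P[:3,3])@P[:3,:3]; p=p/p[:,2:]; return (p@np.array(c["mtx"]).T)[:,:2]
def down(yaw): # tool z down, tool y (closing axis) along world yaw (deg)
    a=np.radians(yaw); y=np.array([np.cos(a),np.sin(a),0]); z=np.array([0,0,-1.]); return np.column_stack([np.cross(y,z),y,z])
E
python3 - <<'E'
from h import *
for uv in[(200,318),(205,289),(236,276),(252,257)]:
    p=ray("scene",uv,.02);print("blk",p.round(3),np.hypot(*p[:2]).round(3))
for uv in[(352,141),(363,153),(349,166),(348,179)]:
    p=ray("side",uv,.02);print("blk side",p.round(3),np.hypot(*p[:2]).round(3))
print("dome",ray("scene",(327,200),.05).round(3),ray("side",(314,236),.05).round(3))
s=cv2.imread("pics/scene0.png")[130:235,280:400];d=cv2.imread("pics/side0.png")[205:310,265:385]
cv2.imwrite("pics/crop1.png",np.hstack([cv2.resize(x,None,fx=3.3,fy=5/1.5,interpolation=cv2.INTER_CUBIC) for x in(s,d)]))
E
```

```text
blk [ 0.493 -0.659  0.02 ] 0.823
blk [ 0.426 -0.576  0.02 ] 0.716
blk [ 0.472 -0.481  0.02 ] 0.674
blk [ 0.46  -0.388  0.02 ] 0.602
blk side [ 0.493 -0.645  0.02 ] 0.812
blk side [ 0.425 -0.571  0.02 ] 0.712
blk side [ 0.471 -0.465  0.02 ] 0.662
blk side [ 0.458 -0.381  0.02 ] 0.596
dome [ 0.527 -0.007  0.05 ] [ 0.516 -0.01   0.05 ]
```

View pics/crop1.png

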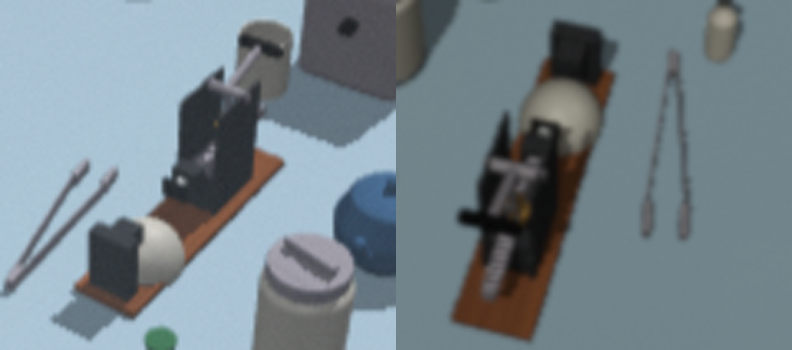

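```bash
python3 - <<'E'
from h import *
print("bed scene",[ray("scene",p,.012).round(3)[:2].tolist() for p in[(365.8,178),(318.5,225.1),(303,216.4)]])
print("bed side",[ray("side",p,.012).round(3)[:2].tolist() for p in[(282,301),(305.6,307.3),(331.4,226.6)]])
print("can top",ray("scene",(373,209),.174).round(3),ray("side",(258,196),.174).round(3))
print("teapot",ray("scene",(398,195),.07).round(3),"vase",ray("scene",(329,232),.115).round(3),"mug",ray("scene",(360,143),.09).round(3),ray("side",(304,338),.09).round(3),'glue',ray("scene",(267,197),.11).round(3))
env.movep([.455,-.385,.28],down(-60))
o=env.observe();im=env.capture("wrist");cv2.imwrite("pics/w_grip.png",im[:,:,::-1]);np.save("w1.npy",wristT(o))
env.movep([.52,-.0,.42],down(0))
o=env.observe();im=env.capture("wrist");cv2.imwrite("pics/w_clamp.png",im[:,:,::-1]);np.save("w2.npy",wristT(o))
print(o["clock"],o["q"],o["tcp_rot"])
a=cv2.imread("pics/w_grip.png");b=cv2.imread("pics/w_clamp.png")
cv2.imwrite("pics/w12.png",cv2.resize(np.vstack([a,b]),(480,600),interpolation=cv2.INTER_AREA))
E
```

```text
bed scene [[0.564, 0.26], [0.558, -0.115], [0.479, -0.108]]
bed side [[0.558, 0.267], [0.472, 0.269], [0.468, -0.103]]
can top [ 0.762 -0.083  0.174] [ 0.745 -0.047  0.174]
teapot [0.759 0.161 0.07 ] vase [ 0.666 -0.212  0.115] mug [0.453 0.393 0.09 ] [0.437 0.411 0.09 ] glue [ 0.366 -0.182  0.11 ]
3.1 [-2.42227430e-01  5.24808352e+00  9.78365688e+01 -1.81329671e-02
  7.69553137e+01 -1.52188524e-01] [[ 1.49982723e-03  9.99998631e-01 -6.98823893e-04]
 [ 9.99998828e-01 -1.50004092e-03 -3.05361338e-04]
 [-3.06409184e-04 -6.98365085e-04 -9.99999709e-01]]
```

View pics/w12.png

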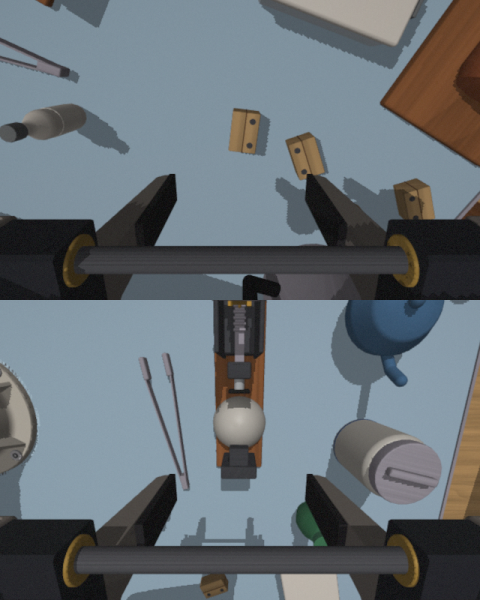

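Wrist pictures, halved: the grip is at about (245,131) in the upper one. In the lower one the dome is at (239,424), with the clamp axis running vertically and the fixed jaw below it. I'll zoom in on both.

```bash
python3 - <<'E'
import cv2,numpy as np
a=cv2.imread("pics/w_grip.png")[125:225,280:380];b=cv2.imread("pics/w_clamp.png")[0:250,255:385]
cv2.imwrite("pics/z.png",np.hstack([cv2.resize(a,(480,480),interpolation=cv2.INTER_CUBIC),cv2.copyMakeBorder(cv2.resize(b,None,fx=2,fy=1.92,interpolation=cv2.INTER_CUBIC),0,0,0,0,0)]))
E
```

```text
(no output)
```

View pics/z.png

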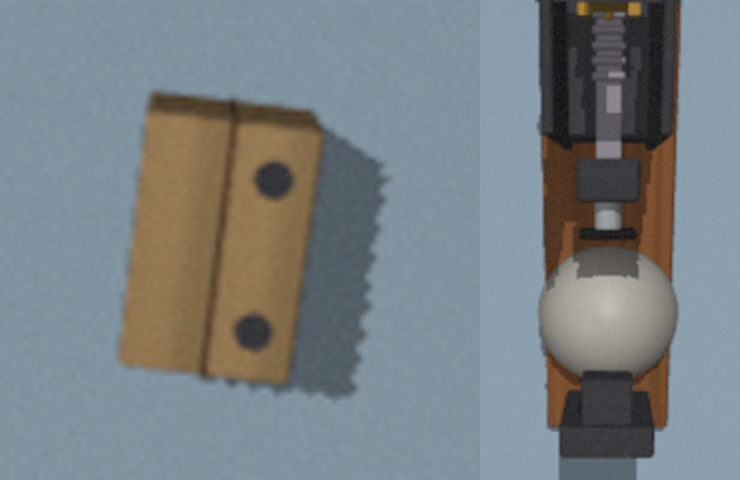

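```bash
python3 - <<'E'
from h import *
T1=np.load("w1.npy");T2=np.load("w2.npy")
c=[ray("wrist",(280+x/4.8,125+y/4.8),.03,T=T1)[:2] for x,y in[(148,108),(322,128),(289,384),(120,362)]]
c=np.array(c);print(c.round(4),[np.linalg.norm(c[i]-c[i-1]).round(4) for i in range(4)]);g=c.mean(0)
d=(c[0]+c[1]-c[2]-c[3]);print("grip",g.round(4),"long axis yaw",np.degrees(np.arctan2(d[1],d[0])).round(2))
f=lambda x,y:((x-480)/2+255,y/1.92)
b=np.array([ray("wrist",f(*p),.012,T=T2)[:2] for p in[(542,140),(672,140),(549,428),(667,428)]]);print(b.round(4))
m=(b[2]+b[3]-b[0]-b[1])/2;print("clamp x yaw",np.degrees(np.arctan2(m[1],m[0])).round(2),"end",((b[2]+b[3])/2).round(4))
print("dome",ray("wrist",f(608,314),.012+.005,T=T2).round(4))
# jaw pad top front edge z=.09, anvil
print("padfront",ray("wrist",f(608,238),.09,T=T2).round(4),"anvil face top",ray("wrist",f(608,373),.097,T=T2).round(4))
E
```

```text
[[ 0.4767 -0.3622]
 [ 0.4905 -0.3941]
 [ 0.4415 -0.4157]
 [ 0.4281 -0.383 ]] [np.float64(0.0528), np.float64(0.0347), np.float64(0.0536), np.float64(0.0353)]
grip [ 0.4592 -0.3888] long axis yaw 23.5
[[ 0.4738  0.1061]
 [ 0.5598  0.1059]
 [ 0.4728 -0.1051]
 [ 0.5608 -0.1053]]
clamp x yaw -90.0 end [ 0.5168 -0.1052]
dome [ 0.5171 -0.0145  0.017 ]
padfront [0.5177 0.0458 0.09  ] anvil face top [ 0.5175 -0.0367  0.097 ]
```

```bash
python3 - <<'E'
from h import *
g=np.array([.4592,-.3888]);D=np.array([.5170,-.0150])
R=down(23.5)
env.movep([*g,.2],R); env.move_l([*g,.0961],.15); env.move_gripper(.03,12)
o=env.observe();print("gap",o["finger_gap"],o["grasp_force"],o["position"],o["clock"])
env.move_l([*g,.26],.2); env.movep([*D,.26],down(0)); env.move_l([*D,.175],.12)
print(env.observe()["finger_gap"])
env.dwell(.3);print("hit",env.move_l([*D,.1565],.03,force_limit=1.5)); o=env.observe();print(o["position"],o["contact_force"])
env.move_gripper(.092); env.dwell(.2); env.move_l([*D,.30],.12)
env.dwell(.5)
o=env.observe();np.save("w3.npy",wristT(o));im=env.capture("wrist")[:,:,::-1];s=env.capture("scene")[:,:,::-1];print(o["clock"])
cv2.imwrite("pics/w3.png",im)
cv2.imwrite("pics/p3.png",np.hstack([cv2.resize(im[50:300,220:420],(400,500)),cv2.resize(s[150:240,280:350],(389,500),interpolation=cv2.INTER_CUBIC)]))
E
```

```text
gap 0.05383734848855621 12.000187039375305 [ 0.45920977 -0.38888338  0.09628286] 6.3
0.05371352992998571
hit True
[ 0.51678854 -0.01499789  0.15786892] [0.63048965 0.3503657  1.41702635]
13.125
```

View pics/p3.png

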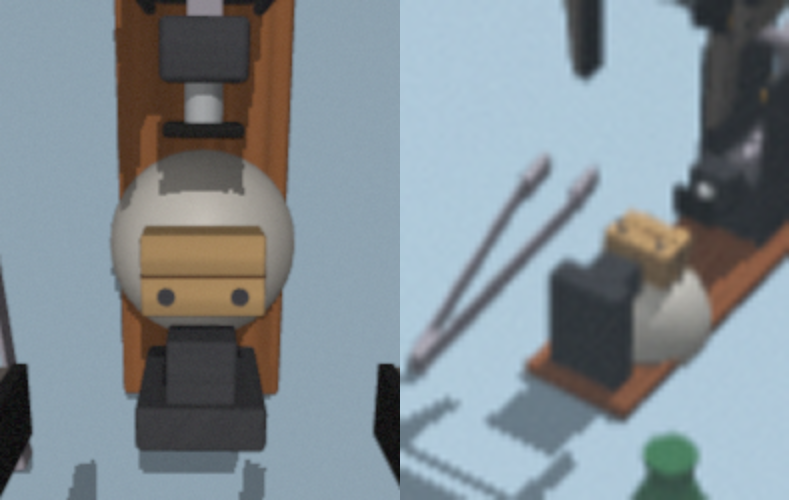

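The grip is sitting on the dome with its top face at crop (141–265, 235–315), seam parallel to the jaw faces and looking level. I'll check the numbers, then make a first, logged trigger stroke.

```bash
cat >> h.py <<'E'
B=np.array([.517,.2485])
def fz(n=4):
    s=[]
    for _ in range(n): env.dwell(.02); s.append(env.observe()["contact_force"][2])
    return np.mean(s)
def bar(zc): return [B[0],B[1],zc+.008+env.tip_extent]   # TCP for bar centre height zc
def stroke(z1,f0,step=.006,fmax=99,z0=.183,vel=.08):
    log=[];z=z0
    while z>z1+1e-6:
        z=max(z-step,z1); env.move_l(bar(z),vel); f=fz()-f0; log.append((round(1000*z,1),round(f,2)))
        if f>fmax: break
    return z,log
E
python3 - <<'E'
from h import *
T=np.load("w3.npy")
p=np.array([(220+x/2,50+y/2) for x,y in[(141,235),(265,235),(265,315),(141,315)]])
c=np.array([ray("wrist",q,.092,T=T)[:2] for q in p]);print(c.round(4),c.mean(0).round(4))
D=np.array([.5170,-.0150])
E8=[[D[0]+a*.027,D[1]+b*.018,z] for z in(.062,.092) for b in(1,-1) for a in(-1,1)]
print("expected crop px (bottom far/near, top far/near)",((proj("wrist",E8,T)-[220,50])*2).round(0).tolist())
R=down(0)
env.move_gripper(0.0,10)
env.movep([B[0],B[1],.34],R); env.move_l(bar(.190),.15); env.dwell(.3); f0=fz(8)
z,log=stroke(.142,f0);print("f0",f0,log,env.observe()["clock"])
env.move_l(bar(.187),.15);env.dwell(.2);print(fz()-f0)
s=env.capture("scene")[:,:,::-1];d=env.capture("side")[:,:,::-1];print(env.observe()["clock"])
cv2.imwrite("pics/p4.png",np.hstack([cv2.resize(s[130:230,290:380],(450,500),interpolation=cv2.INTER_CUBIC),cv2.resize(d[205:285,275:330],(344,500),interpolation=cv2.INTER_CUBIC)]))
E
```

```text
[[ 0.4912  0.0052]
 [ 0.5434  0.0052]
 [ 0.5443 -0.0302]
 [ 0.4904 -0.0302]] [ 0.5173 -0.0125]
expected crop px (bottom far/near, top far/near) [[144.0, 227.0], [261.0, 227.0], [146.0, 301.0], [259.0, 301.0], [138.0, 240.0], [266.0, 240.0], [140.0, 321.0], [264.0, 321.0]]
f0 -0.05355381232580218 [(177.0, np.float64(1.62)), (171.0, np.float64(3.11)), (165.0, np.float64(3.01)), (159.0, np.float64(2.92)), (153.0, np.float64(2.87)), (147.0, np.float64(3.52)), (142.0, np.float64(4.06))] 18.825
0.08159800970514039
19.6417
```

View pics/p4.png

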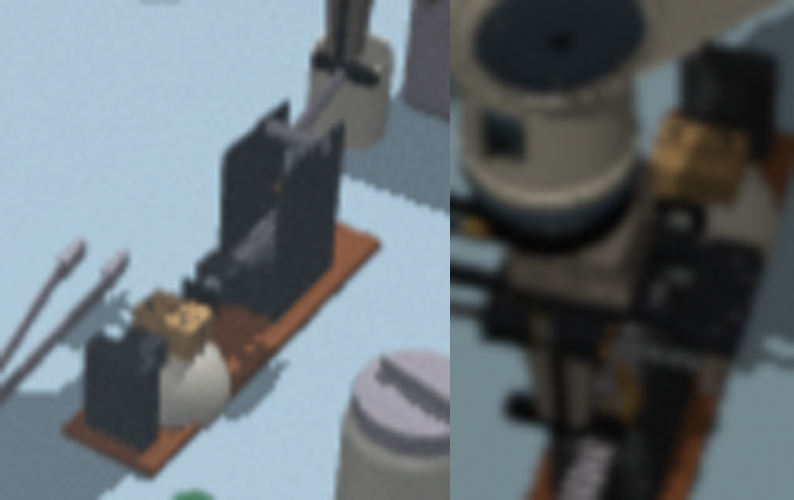

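```bash
python3 - <<'E'
from h import *
f0=-.0
print("scene px of head top front centre, t=0,20,40",proj("scene",[[.517,-.015+.063+.016-t,.094] for t in(0,.02,.04)]).round(1).tolist())
z,log=stroke(.140,f0,fmax=5.5);print([(a,float(b)) for a,b in log])
env.move_l(bar(.187),.15);env.dwell(.1)
env.move_l([.517,.20,.33],.4);
env.move_l([.517,.05,.33],.4);env.dwell(.1)
o=env.observe();np.save("w5.npy",wristT(o));im=env.capture("wrist")[:,:,::-1];print(o["clock"])
cv2.imwrite("pics/w5.png",im[0:330,200:440])
E
```

```text
scene px of head top front centre, t=0,20,40 [[334.6, 181.7], [332.0, 184.1], [329.3, 186.6]]
[(177.0, 2.46), (171.0, 2.73), (165.0, 2.9), (159.0, 2.96), (153.0, 2.98), (147.0, 3.48), (141.0, 3.99), (140.0, 9.32)]
23.7083
```

View pics/w5.png

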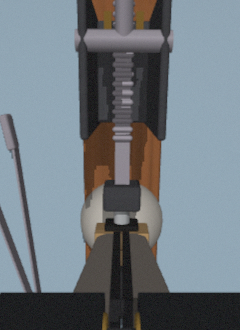

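The jaw head's front edge is at about (322,210) and the pad at about (322,222–231), close to the grip. Computing its travel.

```bash
python3 - <<'E'
from h import *
T=np.load("w5.npy")
for n,v,z in(("head back",181,.094),("head front top",204,.094),("head front low",210,.094),("pad front top",231,.09)):
    print(n,(-.015-ray("wrist",(322,v),z,T=T)[1]).round(4))
# same from earlier image w2: head crop y 160..200 , pad front 238
T=np.load("w2.npy")
for v in(160,200,230,238): print((-.015-ray("wrist",(319,v/1.92),.092,T=T)[1]).round(4))
E
```

```text
head back -0.068
head front top -0.0456
head front low -0.0396
pad front top -0.0165
-0.1054
-0.083
-0.0656
-0.061
```

```bash
cat >> h.py <<'E'
def base(z): return np.interp(z*1000,[141,147,153,159,165,171,177,183],[3.99,3.48,2.98,2.96,2.9,2.73,2.46,1])
def press(z1=.1425,extra=3.2,z0=.183):
    z=z0;log=[]
    while z>z1+1e-6:
        z=max(z-(.004 if not log or log[-1][2]<.6 else .002),z1); env.move_l(bar(z),.08); f=fz(3)-F0; log.append((round(1000*z,1),round(float(f),2),round(float(f-base(z)),2)))
        if f-base(z)>extra: return True,log
    return False,log
F0=0
E
python3 - <<'E'
from h import *
env.move_l([.517,.20,.33],.4);env.move_l(bar(.190),.3)
ok,log=press();print(ok,log);o=env.observe();print(o["clock"],o["position"])
s=env.capture("scene")[:,:,::-1];cv2.imwrite("pics/s6.png",s)
cv2.imwrite("pics/p6.png",cv2.resize(s[170:225,295:355],(654,600),interpolation=cv2.INTER_CUBIC))
E
```

```text
True [(179.0, 1.95, -0.03), (175.0, 2.98, 0.43), (171.0, 3.85, 1.12), (169.0, 4.33, 1.54), (167.0, 4.6, 1.76), (165.0, 5.01, 2.11), (163.0, 5.79, 2.87), (161.0, 6.0, 3.06), (159.0, 6.35, 3.39)]
27.3833 [0.51703008 0.24886589 0.25543363]
```

View pics/p6.png

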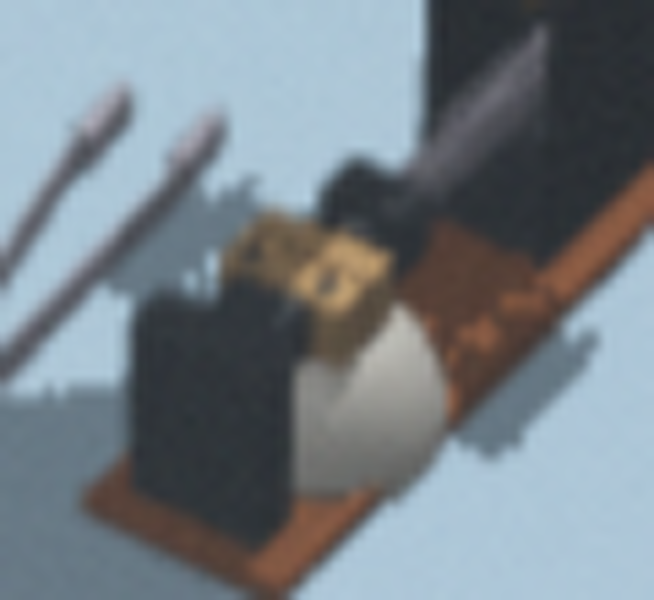

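The force shows the pad being loaded, but this view doesn't show how far it is in. I'll release (the jaw keeps its place), look straight down with the fingers open, and measure.

```bash
python3 - <<'E'
from h import *
env.move_l(bar(.190),.2);env.move_l([.517,.22,.33],.4);env.move_gripper(.092)
env.move_l([.517,.0,.33],.4);env.dwell(.1)
o=env.observe();np.save("w7.npy",wristT(o));im=env.capture("wrist")[:,:,::-1];s=env.capture("scene")[:,:,::-1];print(o["clock"])
cv2.imwrite("pics/w7.png",im);cv2.imwrite("pics/s7.png",s)
s6=cv2.imread("pics/s6.png")
r=lambda x,w,h:cv2.resize(x,(w,h),interpolation=cv2.INTER_CUBIC)
cv2.imwrite("pics/p7.png",np.hstack([r(im[70:270,245:395],450,600),np.vstack([r(s6[178:213,310:350],343,300),r(s[178:213,310:350],343,300)])]))
E
```

```text
30.2
```

View pics/p7.png

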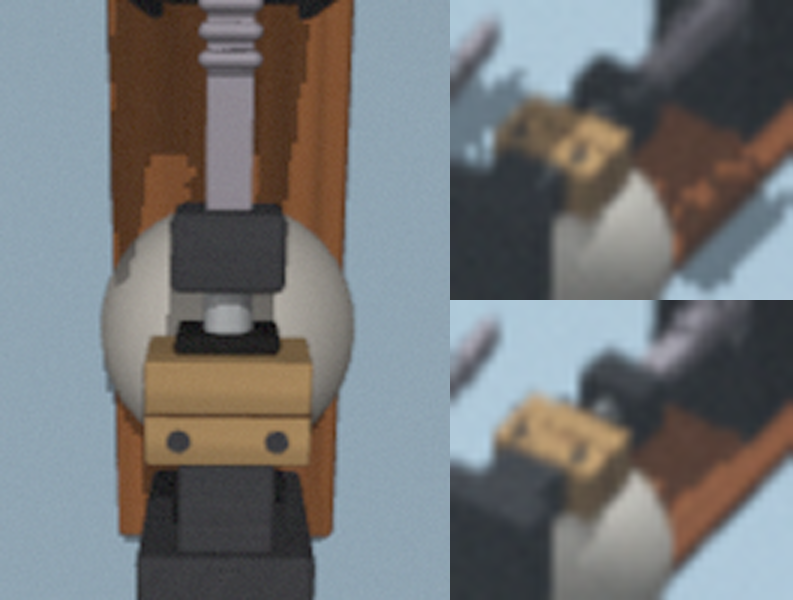

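Wrist view in crop pixels (×3): jaw head rows 207–290, plunger 292–332, pad 323–352 touching the grip, and the grip's top face 362–465 next to the fixed jaw.

```bash
python3 - <<'E'
from h import *
T=np.load("w7.npy");C=lambda v,z:float((-.015-ray("wrist",(321,70+v/3),z,T=T)[1]).round(4))
print("head back",C(207,.094),"head front",C(270,.094),C(290,.094),"head front bottom",C(290,.06))
print("pad back/front top",C(323,.09),C(352,.09),"grip top far/near",C(362,.092),C(465,.092),C(338,.092))
print("anvil face top",C(470,.097),C(470,.065))
# old: w2 and w3 heads with same rule
T3=np.load("w3.npy");K=lambda v,z:float((-.015-ray("wrist",(321,50+v/2),z,T=T3)[1]).round(4))
print("w3 head back/front",K(17,.094),K(70,.094),K(82,.094),"pad b/f",K(123,.09),K(137,.09))
E
```

```text
head back -0.0566 head front -0.0374 -0.0312 head front bottom -0.0244
pad back/front top -0.0199 -0.0105 grip top far/near -0.0077 0.0269 -0.0155
anvil face top 0.0267 0.0391
w3 head back/front -0.1056 -0.0862 -0.0817 pad b/f -0.0659 -0.0603
```

The grip's near face is at clamp +27 mm (the fixed jaw is at 28) and its far face at −8 mm. So it's seated against the fixed jaw and square, and the pad is still slightly in. Now the final press, watching both force and travel.

```bash
python3 - <<'E'
from h import *
env.move_l([.517,.22,.33],.4);env.move_gripper(0,10);env.move_l(bar(.192),.3);env.dwell(.2);f0=fz(6)
import h;h.F0=f0
ok,log=press(extra=2.8);print(f0,ok,log)
env.dwell(.5);f=fz(8)-f0;o=env.observe();print("hold",f,o["clock"],o["position"])
cv2.imwrite("pics/s8.png",env.capture("scene")[:,:,::-1])
E
```

```text
0.4326548279004805 True [(179.0, 2.58, 0.61), (177.0, 4.87, 2.41), (175.0, 5.53, 2.98)]
hold 5.405392983416309 34.55 [0.5173614  0.24909714 0.27164805]
```

Force and travel both put the pad at about 6 mm. Pressing 3 mm more on the bar should bring it to about 8 mm.

```bash
python3 - <<'E'
from h import *
for z in(.1735,.172): env.move_l(bar(z),.04);env.dwell(.1);print(z,fz(6)-.43)
env.dwell(1);print(fz(8)-.43,env.observe()["clock"])
print(env.close_job())
E
```

```text
0.1735 5.645303752042763
0.172 6.044551515807508
5.916426139430985 36.6333
the job is handed in; nothing more can be done
None
```

The job is handed in, but no verdict came back: the grip is balanced on the dome, let go and pressed square against the fixed jaw, with the trigger held at about 6 N. I estimated the pad at about 8 mm in from force and bar travel, without a final picture to confirm it; the clock read about 37 s of the 72 s allowed.

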